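# Push the sample rack home in the analyser and start the load

## Task

The rack of sample tubes has been left out of place on the bench in front of the analyser. Push it along the bench, without ever picking it up or tipping it, into the analyser's bay between the two guide rails until it sits squarely against the back stop; only then press the load button beside the bay all the way down with a fingertip and let it go. Leave the jar, the beaker and the tip box alone.

Things in the scene. Friction and masses are not known exactly. Their poses are not given: they have to be found in the camera images.
- rack: Loose white block 80 mm (x) by 120 mm (y) by 45 mm high, 0.26 to 0.5 kg, with twelve capped tubes fixed in its top that reach 72 mm above the bench. Origin: centre of its underside, on the bench at z = 0; z up. Starts near the robot's side of the bay. Goes in with either of its 120 mm sides towards the stop.
- analyser: White box fixed to the bench, 150 mm deep, 360 wide, 80 high (89 over its screen), with a rack bay in front, open towards the robot. Origin and axes as point seat. Its front face, the bay's back stop, is at x = +40 mm. A console 75 (x) by 56 (y) by 45 mm high right of the bay, centred at x = 3, y = -122 mm, carries the load button.
- seat (a point): Point on the bench where the rack's origin is when home; x into the bay, y left, z up. The bay's floor is the bench. Two aluminium rails 18 mm high, 10 thick run along x from -30 mm to the stop, inner faces at y = +63 and -63 mm (3 mm play each side); from x = -30 to -67 mm they flare out to a mouth about 180 mm wide.
- load_button_top (a point): Centre of the top of the load button, a plain grey round push button 30 mm across in a black housing on top of the console right of the bay, at x = 0, y = -122 mm in the analyser's axes; it is pressed straight down and this point moves down with it.
- load_button (a joint): Travel of the load button in m: 0 released, 0.006 fully down. It springs back; fully down takes about 5 N.
- reagent_jar: Bystander: brown glass jar with a white lid, 48 mm diameter, 85 mm high, standing left of the analyser's bay. Origin: centre of its underside.
- beaker: Bystander: empty clear beaker, 64 mm across the rim, 80 mm high, on the left of the bench. Origin: centre of its underside.
- tip_box: Bystander: closed pipette tip box, blue with a grey lid, 87 by 67 mm, 57 mm high, on the right of the bench. Origin: centre of its underside.

How it is judged:
By the outcome, as a careful person would: the job done as asked, in the order asked, and still so for the second after the job is handed in, with the robot touching nothing.
It also fails if it takes over 72 s, if anything falls off the work surface, if the arm or the gripper's body presses on something with over 40 N, if the wrist force passes 120 N, or if a joint passes its speed limit or range.

## Robot

A 7-joint arm with a two-finger parallel gripper is mounted at the origin on the work surface. World frame = base frame: x ahead of the robot, y to its left, z up, the work surface at z = 0. Lengths are in m, angles in degrees, forces in N, time in s.
With the tool pointing down it reaches from about 0.425 to 0.95 m from the base axis. Payload 4.7 kg.
Tool frame: the origin (TCP) lies midway between the tips of the shut fingers; the grasp point (between the pads) lies 19 mm behind it (manip.pinch_z is the distance from the TCP to the grasp point, in m); z points along the fingers, y is the line along which they close (so a half turn about z gives the same grasp; the last joint's range is limited). The gripper opens to 87 mm and grips with 3 to 60 N. Pads are 19 mm wide; open, the fingers measure 117 mm over their backs; the gripper's body (75 mm by 190 mm) begins 51 mm behind the grasp point.
Start: joints at [75.636, 26.849, -2.785, 87.806, 1.381, 65.374, -4.715], TCP at [0.149, -0.658, 0.19] pointing down, gripper open.
Joint ranges: [-148.3, 148.3], [-19.14, 114.17], [-79.39, 73.82], [5.75, 140.21], [-59.74, 239.74], [12.07, 113.84], [-152.46, 152.46]. Speed limits (degrees/s): [147.25, 147.25, 180, 180, 180, 180, 180].

## Interface

Orientations are given as [roll, pitch, yaw] about the fixed x, y, z axes, in that order (R = Rz(yaw) Ry(pitch) Rx(roll)).
In Python, from rig import manip gives the robot as it stands.
- The arm moves only by the tool drive_tool, never from a script. Its argument "series" is a list of rows, each a list of 2 entries, a list of its own where there are three numbers: the shift along the tool's x, y, z in mm, then the turn, a rotation vector about the tool's x, y, z in degrees. In form: [[[tx, ty, tz], [rx, ry, rz]], ...]. A call has 1 to 10 rows; each row is the pose to reach, as a shift and turn from the pose commanded when the call began, along the tool's axes at that moment; what a row does not reach only later rows make up. A row lasts 1/10 s, in which the tool goes at most 50 mm and 8.59 degrees, less where a joint would pass 70% of its speed; a pose out of reach is approached as far as the arm can. A call with a gripper value outside its range is refused whole. "claw" is the opening, from -1 (shut) to 1 (fully open), set as the call begins (left out, the last holds). The fingers move at their own pace and stop on an object; the grip force is fixed at half the most. Time passes only in rows, so rows that repeat a pose let the fingers close. It gives the time, the measured TCP pose, the force, the opening and the grip force at its end, in the units of the state.
- manip.read_state(): the state, without advancing time (a new reading comes with each control period).
- manip.capture(name): name is "side" or "top"; returns a dict with "image" (384x512x3 uint8, red, green, blue), "fx", "fy", "cx", "cy" (pixels), "extrinsics" (4x4, takes a point from camera to world coordinates). Camera axes: x right, y up, looking along -z (the intrinsics and any distortion apply to the point x, -y, -z); pixel columns grow to the right and rows downward; lengths in m; the calibration is good to about 2 mm. A picture is of the moment at which its call begins. There is no depth.
- manip.sign_off(): hands the job in; it is judged then, once.
The state is a dict: "t": time; "qpos": joint angles; "qd": joint speeds; "effort": joint torques, N m; "tool_pos": TCP position; "tcp_rot": TCP orientation; "contact_force": force on the tool from outside, world axes, zero at the start; "ft_torque": the same for the moment, N m; "finger_gap": finger opening in m; "gripper_force": force on a finger pad.
Only numpy, scipy, OpenCV 4.12 (cv2) and the standard library are available. Lean on these libraries where they do the work, as an engineer would, in place of code of your own. Each camera call takes 0.05 s, during which the arm holds its last target. There are 200 camera calls.

## Working session

There is one attempt and no reset: what is moved stays moved. The work goes in short steps, Python scripts to look and compute and a tool call to move; the robot and the scene stay as the last step left them, time stands still between calls to the robot, and variables do not carry over. Pictures are saved under pics/ and viewed, at most 10 in all, crops included, and the job is handed in when it is done.

Besides the shell and the picture viewer there is one more tool, called after "Request:" as name(argument=value, ...), one argument or row to a line, values as JSON. drive_tool: Moves the arm, as the interface text tells. Its arguments: {"type":"object","properties":{"series":{"type":"array"},"claw":{"type":"number"}},"required":["series"]}

```bash
mkdir -p pics; ls; python3 - <<'E'
from rig import manip
import cv2
s=manip.read_state();print(s)
for n in("side","top"):
    c=manip.capture(n);cv2.imwrite(f"pics/{n}0.png",c["image"][:,:,::-1]);print({k:v for k,v in c.items() if k!="image"})
E
```

```text
pics
{'t': 0.0, 'qpos': array([75.63490858, 26.89806599, -2.78362102, 87.87334023,  1.38054425,
       65.37430912, -4.71634708]), 'qd': array([-0.03909963, -0.01603812, -0.03465583,  0.07025288,  0.0310192 ,
       -0.0094391 , -0.01020534]), 'effort': array([-2.73195310e-04, -5.07974875e+01, -8.07118881e-02, -2.36156237e+01,
       -6.11653319e-02,  3.78447119e-02,  1.77331999e-04]), 'tool_pos': array([ 0.14835998, -0.65781932,  0.18889335]), 'tcp_rot': array([-1.79887902e+02,  4.13598938e-03,  1.27094255e+01]), 'contact_force': array([0.36262317, 0.36012939, 0.64218046]), 'ft_torque': array([0.0025228 , 0.00570428, 0.00980394]), 'gripper_force': 0.0, 'finger_gap': 0.08670145109185488}
{'fx': 366.0022804909861, 'fy': 366.0022804909861, 'cx': 255.54835037559064, 'cy': 195.72808877127292, 'extrinsics': array([[-0.98664214,  0.1319959 , -0.09546926,  0.47848884],
       [-0.16178594, -0.72546495,  0.66897378,  0.69575465],
       [ 0.01904219,  0.6754833 ,  0.73712937,  0.86387253],
       [ 0.        ,  0.        ,  0.        ,  1.        ]])}
{'fx': 420.48416464886185, 'fy': 420.48416464886185, 'cx': 257.8206323101837, 'cy': 183.2082067192579, 'extrinsics': array([[-0.01907733,  0.9853562 , -0.16943795,  0.35677761],
       [-0.99958012, -0.02249356, -0.01826541, -0.01762965],
       [-0.0218092 ,  0.16901836,  0.98537158,  1.21558918],
       [ 0.        ,  0.        ,  0.        ,  1.        ]])}
```

View pics/side0.png

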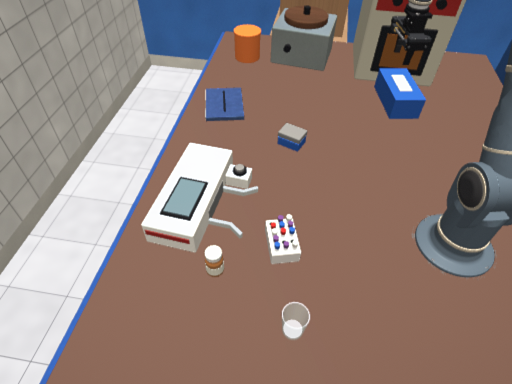

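View pics/top0.png

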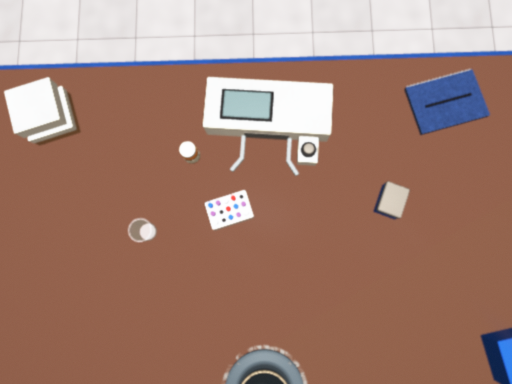

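Side: rack at about (283,240), analyser (190,195), bay between the rails at (240,190) and (225,226), button (240,170). Top: rack (229,210), analyser (268,108), rails (242,150)/(291,155), button (309,149), jar (188,150), beaker (141,230), tip box (393,200).

```bash
cat > h.py <<'E'
import numpy as np, cv2
from rig import manip
def ray(c,uv,z):
    uv=np.atleast_2d(np.asarray(uv,float)); E=c["extrinsics"]
    d=np.c_[(uv[:,0]-c["cx"])/c["fx"],-(uv[:,1]-c["cy"])/c["fy"],-np.ones(len(uv))]@E[:3,:3].T
    o=E[:3,3]; return (o+d*((z-o[2])/d[:,2])[:,None])[:,:2]
def proj(c,P):
    P=np.atleast_2d(P); E=c["extrinsics"]; q=(P-E[:3,3])@E[:3,:3]
    return np.c_[c["cx"]-c["fx"]*q[:,0]/q[:,2], c["cy"]+c["fy"]*q[:,1]/q[:,2]]
def rect(c,mask,z):
    cs,_=cv2.findContours(mask,cv2.RETR_EXTERNAL,cv2.CHAIN_APPROX_NONE)
    k=cv2.convexHull(max(cs,key=cv2.contourArea))[:,0]
    return k,cv2.minAreaRect((ray(c,k,z)*1000).astype(np.float32))
E
python3 - <<'E'
from h import *
c=manip.capture("top");im=c["image"]
cv2.imwrite("pics/top1.png",cv2.resize(im[70:240,170:350,::-1],None,fx=4.4,fy=3.5*4.4/3.5,interpolation=cv2.INTER_CUBIC)[:600])
b=im.min(2)
print(proj(c,[[.5,.1,.045]]))
for nm,(x0,y0,x1,y1),z in(("an",(198,70,340,145),.08),("rack",(200,185,260,235),.045)):
    for th in (110,150,190):
        m=np.zeros_like(b);m[y0:y1,x0:x1]=(b[y0:y1,x0:x1]>th)*255
        m=cv2.morphologyEx(m,cv2.MORPH_CLOSE,np.ones((5,5)))
        k,r=rect(c,m,z);print(nm,th,r)
E
```

```text
[[224.0420374  204.36706951]]
an 110 ((756.012939453125, -27.534103393554688), (365.56427001953125, 196.68060302734375), 85.08049774169922)
an 150 ((755.2256469726562, -27.324188232421875), (361.5757751464844, 194.6605682373047), 85.1125259399414)
an 190 ((759.6031494140625, -27.821914672851562), (360.08917236328125, 183.6149139404297), 84.99427795410156)
rack 110 ((486.0729675292969, 87.28014373779297), (86.30972290039062, 125.8656005859375), 16.596805572509766)
rack 150 ((486.0812072753906, 87.24935913085938), (83.08904266357422, 122.66008758544922), 16.676881790161133)
rack 190 ((486.4230651855469, 87.29994201660156), (81.33980560302734, 120.6250228881836), 16.66819953918457)
```

View pics/top1.png

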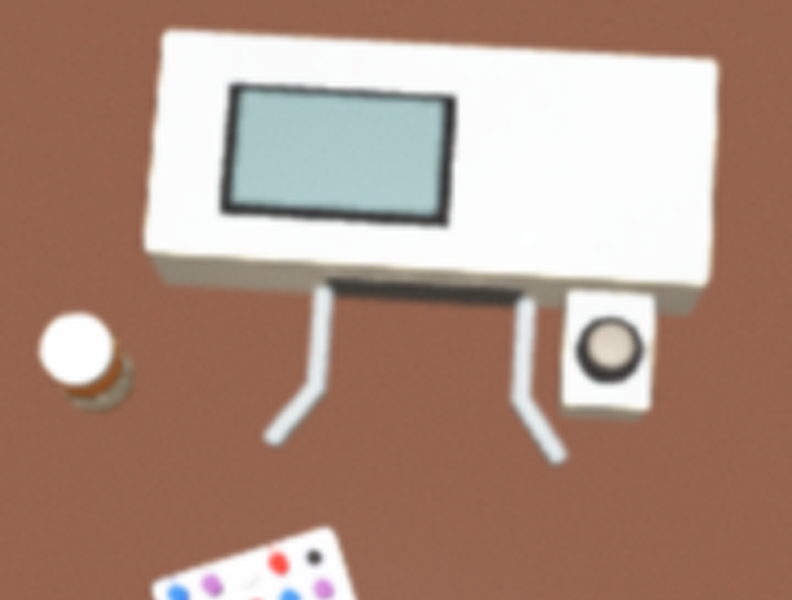

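```bash
python3 - <<'E'
from h import *
c=manip.capture("top");im=c["image"];b=im.min(2)
P=lambda l:np.array(l,float)/4.4+[170-.4,70-.4]
print("an top BL BR FR FL",ray(c,P([(163,32),(719,62),(709,285),(147,250)]),.08))
print("console",ray(c,P([(567,292),(655,295),(650,410),(562,405)]),.045))
print("rails in L:stop,knee; R",ray(c,P([(331,300),(325,388),(517,300),(513,400)]),.018))
print("flare",ray(c,P([(278,446),(551,464)]),.018))
print("btn z.05 ",ray(c,P([(610,345)]),.055),"jar lid",ray(c,P([(76,349)]),.085))
# front top edge/back edge line fit by green-channel threshold along columns
g=cv2.GaussianBlur(im[:,:,2],(3,3),0)
def world(a,s,O): return O+np.array([[np.cos(a),-np.sin(a)],[np.sin(a),np.cos(a)]])@s
m=np.zeros_like(b);m[70:133,198:340]=(b[70:133,198:340]>190)*255
m=cv2.morphologyEx(m,cv2.MORPH_CLOSE,np.ones((9,9)))
k,r=rect(c,m,.08);print(r)
E
```

```text
an top BL BR FR FL [[ 0.86532358  0.14453605]
 [ 0.83437212 -0.21596898]
 [ 0.68540539 -0.20232174]
 [ 0.71768272  0.15456758]]
console [[ 0.69315952 -0.11538608]
 [ 0.68968082 -0.17259772]
 [ 0.61305407 -0.16605061]
 [ 0.61771541 -0.10948695]]
rails in L:stop,knee; R [[ 0.6993844   0.04026889]
 [ 0.63905618  0.04509449]
 [ 0.69623764 -0.08410688]
 [ 0.62789711 -0.07935267]]
flare [[ 0.60049981  0.07671086]
 [ 0.58420218 -0.10299736]]
btn z.05  [[ 0.65428553 -0.14093769]] jar lid [[0.65231398 0.19856846]]
((776.1456298828125, -29.268997192382812), (360.1263732910156, 150.31594848632812), 85.03714752197266)
```

```bash
cat >> h.py <<'E'
from scipy.spatial.transform import Rotation as Ro
def to(*T):
    "tool-axes shifts/turns from now to [x,y,z mm,yaw]"
    s=manip.read_state(); R0=Ro.from_euler("xyz",s["tcp_rot"],degrees=True)
    print("t",round(s["t"],2),"pos",(s["tool_pos"]*1000).round(1),"rot",s["tcp_rot"].round(1),"F",s["contact_force"].round(1),"gap",round(s["finger_gap"]*1000))
    for x,y,z,w in T:
        R=Ro.from_euler("xyz",[180,0,w],degrees=True)
        print(R0.inv().apply(np.array([x,y,z])-s["tool_pos"]*1000).round(1),(R0.inv()*R).as_rotvec(degrees=True).round(1))
SEAT=np.array([661.6,-19.4]);YAW=-5.
def an(p):
    a=np.radians(YAW);return (np.asarray(p)-SEAT)@np.array([[np.cos(a),-np.sin(a)],[np.sin(a),np.cos(a)]])
E
python3 - <<'E'
from h import *
c=manip.capture("top");print("beaker",ray(c,[[141,230]],.08))
to([480,-350,190,45],[459,178,190,106.7])
E
```

```text
beaker [[0.43082876 0.32195451]]
t 0.25 pos [ 148.5 -658.2  189.5] rot [-179.9    0.    12.7] F [-0.7  0.2  0.7] gap 87
[ 391.2 -227.7   -0.4] [ -0.   -0.  -32.3]
[ 4.869e+02 -7.474e+02  1.000e-01] [ -0.  -0. -94.]
```

Request:
drive_tool(
  series=[
    [[30,-17,0],[0,0,-2]],
    [[75,-43,0],[0,0,-6]],
    [[115,-67,0],[0,0,-9]],
    [[155,-90,0],[0,0,-13]],
    [[195,-113,0],[0,0,-16]],
    [[235,-137,0],[0,0,-19]],
    [[275,-160,0],[0,0,-23]],
    [[315,-183,0],[0,0,-26]],
    [[355,-207,0],[0,0,-29]],
    [[391,-228,0],[0,0,-32]],
  ],
  claw=0,
)

```text
t: 1.25
tool_pos: [0.4813, -0.348, 0.1901]
tcp_rot: [180.0, -0.0, 44.9]
contact_force: [1.4, -0.6, 0.6]
finger_gap: 0.0437
gripper_force: 0.0
```

```bash
python3 -c "
from h import *
to([459,178,190,106.7])"
```

```text
t 1.25 pos [ 481.3 -348.   190.1] rot [180.   -0.   44.9] F [ 1.4 -0.6  0.6] gap 44
[ 3.554e+02 -3.883e+02  2.000e-01] [  0.   -0.  -61.8]
```

Request:
drive_tool(
  series=[
    [[30,-33,0],[0,0,-5]],
    [[60,-65,0],[0,0,-10]],
    [[90,-98,0],[0,0,-16]],
    [[120,-131,0],[0,0,-21]],
    [[150,-164,0],[0,0,-26]],
    [[180,-197,0],[0,0,-31]],
    [[210,-229,0],[0,0,-37]],
    [[240,-262,0],[0,0,-42]],
    [[270,-295,0],[0,0,-47]],
    [[300,-328,0],[0,0,-52]],
  ],
)

```text
t: 2.25
tool_pos: [0.462, 0.0956, 0.1902]
tcp_rot: [179.9, 0.0, 96.9]
contact_force: [1.3, -1.0, 0.1]
finger_gap: 0.0433
gripper_force: 0.0
```

```bash
python3 -c "
from h import *
to([459,178,190,106.7],[459,178,12,106.7])"
```

```text
t 2.25 pos [462.   95.6 190.2] rot [179.9   0.   96.9] F [ 1.3 -1.   0.1] gap 43
[82.1  6.9  0.2] [ 0.   0.  -9.8]
[ 82.3   6.8 178.2] [ 0.   0.  -9.8]
```

Request:
drive_tool(
  series=[
    [[30,3,0],[0,0,-4]],
    [[60,5,0],[0,0,-8]],
    [[82,7,0],[0,0,-10]],
    [[82,7,30],[0,0,-10]],
    [[82,7,65],[0,0,-10]],
    [[82,7,100],[0,0,-10]],
    [[82,7,130],[0,0,-10]],
    [[82,7,155],[0,0,-10]],
    [[82,7,170],[0,0,-10]],
    [[82,7,177],[0,0,-10]],
  ],
)

```text
t: 3.25
tool_pos: [0.4591, 0.1761, 0.0118]
tcp_rot: [-179.9, 0.0, 106.7]
contact_force: [0.9, -0.1, 0.2]
finger_gap: 0.0435
gripper_force: 0.0
```

```bash
python3 -c "
from h import *
to([459,178,14,106.7])
c=manip.capture('top');cv2.imwrite('pics/t2.png',cv2.resize(c['image'][100:270,130:330,::-1],None,fx=3.5,fy=3.5))"
```

```text
t 3.25 pos [459.1 176.1  11.8] rot [-179.9    0.   106.7] F [ 0.9 -0.1  0.2] gap 43
[ 1.8  0.4 -2.2] [-0.1  0.   0. ]
```

View pics/t2.png

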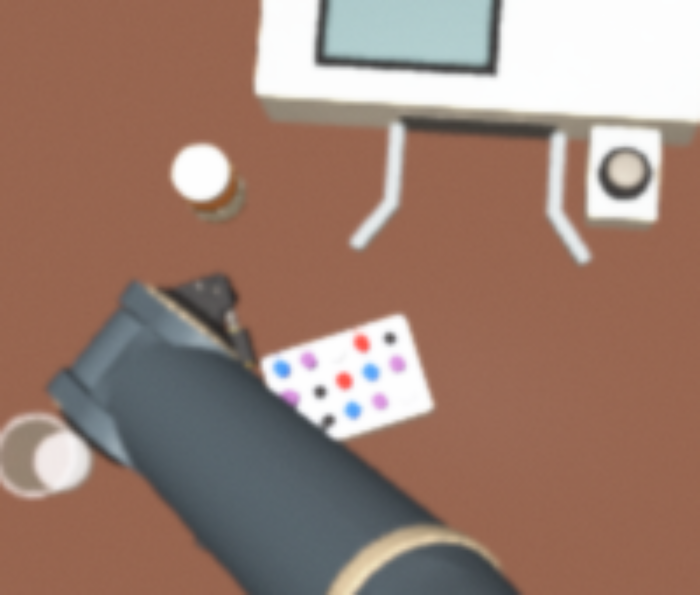

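Crop (×3.5, offset 130,100): the gripper stands square to the rack's left face at (250,350), rack centre (345,380), jar (205,175) and beaker (45,455) clear. Straight push first.

Request:
drive_tool(
  series=[
    [[-8,0,0],[0,0,0]],
    [[-16,0,0],[0,0,0]],
    [[-24,0,0],[0,0,0]],
    [[-31,0,0],[0,0,0]],
    [[-38,0,0],[0,0,0]],
    [[-45,0,0],[0,0,0]],
    [[-52,0,0],[0,0,0]],
    [[-59,0,0],[0,0,0]],
    [[-66,0,0],[0,0,0]],
    [[-71,0,0],[0,0,0]],
  ],
)

```text
t: 4.3
tool_pos: [0.4802, 0.1078, 0.013]
tcp_rot: [180.0, 0.0, 106.7]
contact_force: [-1.0, 4.0, 2.9]
finger_gap: 0.0437
gripper_force: 2.2
```

```bash
cat >> h.py <<'E'
def rack(save=None):
    "rack centre and yaw from the visible white top face: far (+x) edge line and right short edge"
    c=manip.capture("top");im=c["image"];
    if save: cv2.imwrite(save,cv2.resize(im[100:270,130:330,::-1],None,fx=3.5,fy=3.5))
    return c,im
E
python3 -c "
from h import *
to([459,178,12,106.7]); rack('pics/t3.png')"
```

```text
t 4.3 pos [480.2 107.8  13. ] rot [180.    0.  106.7] F [-1.   4.   2.9] gap 44
[73.4 -0.2  1. ] [ 0.  0. -0.]
```

View pics/t3.png

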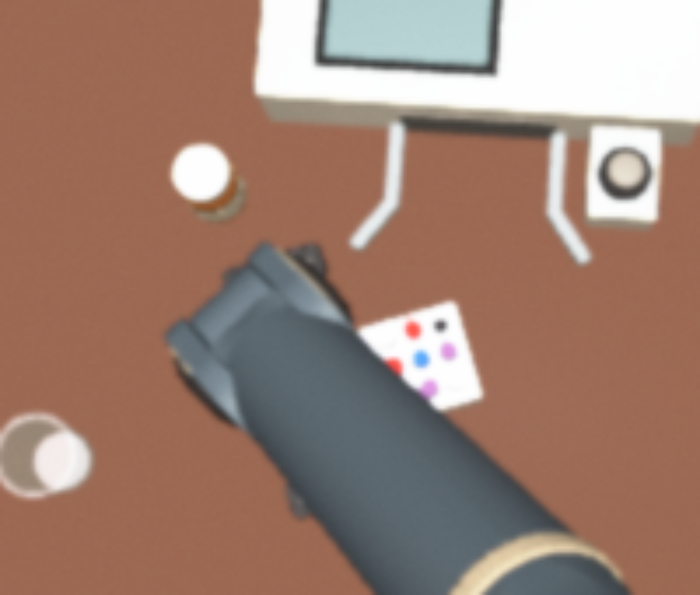

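Crop: rack pushed right, still square to the gripper; its right corners are at (457,302) and (483,397).

```bash
python3 - <<'E'
from h import *
c,im=rack()
p=ray(c,np.array([(457,302),(483,397)])/3.5+[130-.36,100-.36],.045)*1000
d=p[0]-p[1];w=np.degrees(np.arctan2(d[1],d[0]));n=np.array([-d[1],d[0]])/np.hypot(*d)
ce=p.mean(0)+60*n;t=manip.read_state()["tool_pos"][:2]*1000
print(p,np.hypot(*d),w,ce,an(ce),"tcp->centre",np.hypot(*(t-ce)))
E
```

```text
[[550.1316484   -2.52861242]
 [472.93299109 -21.71187792]] 79.54640385000793 13.954906804825772 [497.0628293   46.10890429] [-169.6205343    50.91926381] tcp->centre 62.92355444810818
```

Request:
drive_tool(
  series=[
    [[-4,0,0],[0,0,0]],
    [[-9,3,0],[0,0,3]],
    [[-14,6,0],[0,0,5]],
    [[-19,8,0],[0,0,7.2]],
    [[-24,10,0],[0,0,9.5]],
    [[-29.5,12,0],[0,0,12]],
    [[-35,14,0],[0,0,14.5]],
    [[-41,15,0],[0,0,17]],
    [[-47,16.5,0],[0,0,19.5]],
    [[-52,17.5,0],[0,0,21.7]],
  ],
)

```text
t: 5.4
tool_pos: [0.5121, 0.0628, 0.0129]
tcp_rot: [180.0, 0.0, 84.8]
contact_force: [0.3, 2.7, 0.6]
finger_gap: 0.0437
gripper_force: 1.3
```

```bash
python3 -c "
from h import *
to([480,130,12,85])"
```

```text
t 5.4 pos [512.1  62.8  12.9] rot [180.    0.   84.8] F [0.3 2.7 0.6] gap 44
[ 64.  -38.    0.9] [ 0.   0.  -0.2]
```

Request:
drive_tool(
  series=[
    [[15,0,0],[0,0,0]],
    [[35,0,0],[0,0,0]],
    [[40,0,-25],[0,0,0]],
    [[40,0,-60],[0,0,0]],
    [[40,0,-100],[0,0,-4]],
    [[40,0,-130],[0,0,-12]],
    [[30,-15,-140],[0,0,-20]],
    [[10,-30,-140],[0,0,-28]],
    [[-10,-50,-140],[0,0,-36]],
    [[-30,-65,-140],[0,0,-44]],
  ],
)

```text
t: 6.4
tool_pos: [0.4425, 0.0378, 0.1525]
tcp_rot: [-179.8, 0.0, 129.3]
contact_force: [0.0, -0.3, 0.3]
finger_gap: 0.0435
gripper_force: 0.0
```

```bash
python3 - <<'E'
from h import *
to([432,-5,150,175])
c,im=rack('pics/t4.png');b=im.min(2)
x0,y0,x1,y1=190,165,300,240
m=np.zeros_like(b);m[y0:y1,x0:x1]=(b[y0:y1,x0:x1]>190)*255
k,r=rect(c,m,.045);print(r,an(r[0]))
E
```

```text
t 6.4 pos [442.5  37.8 152.5] rot [-179.8    0.   129.3] F [ 0.  -0.3  0.3] gap 43
[-26.5 -35.2   2.6] [ -0.2  -0.1 -45.7]
((501.7919921875, -27.412452697753906), (66.87176513671875, 81.30998229980469), 82.92372131347656) [-158.50155883  -21.91014851]
```

View pics/t4.png

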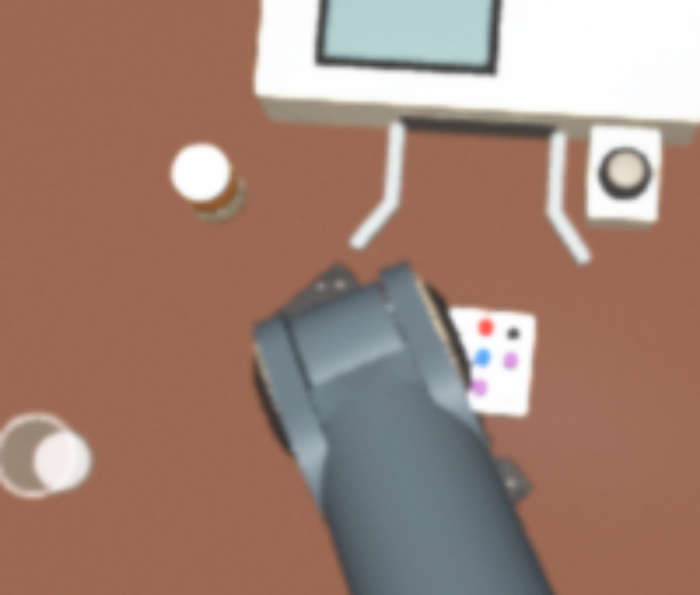

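Crop: rack nearly square, right edge at about x=530, between the rails' mouth (350..585); its left half is hidden by the wrist. Go behind it.

Request:
drive_tool(
  series=[
    [[-5,-7,0],[0,0,-8]],
    [[-10,-14,0],[0,0,-16]],
    [[-15,-21,0],[0,0,-24]],
    [[-21,-28,0],[0,0,-32]],
    [[-26,-35,0],[0,0,-40]],
    [[-26,-35,0],[0,0,-46]],
    [[-26,-35,0],[0,0,-46]],
  ],
  claw=0.3,
)

```text
t: 7.15
tool_pos: [0.4331, -0.0038, 0.1526]
tcp_rot: [-180.0, -0.1, 174.8]
contact_force: [0.8, -0.8, -0.8]
finger_gap: 0.0567
gripper_force: 0.0
```

```bash
cat >> h.py <<'E'
def meas(z=.045,box=(190,120,310,240),save=None):
    c,im=rack(save);b=im.min(2);x0,y0,x1,y1=box
    m=np.zeros_like(b);m[y0:y1,x0:x1]=(b[y0:y1,x0:x1]>190)*255
    k,r=rect(c,m,z);print("rack rect",np.round(r[0],1),np.round(r[1],1),round(r[2],1),"seat frame",an(r[0]).round(1),"from seat frame corners",an(cv2.boxPoints(r)).round(1).tolist())
E
python3 - <<'E'
from h import *
to([432,-5,13,175]);meas(box=(190,165,310,240),save='pics/t5.png')
c,im=rack();print(proj(c,[[.5,-.005,.045]]))
E
```

```text
t 7.15 pos [433.1  -3.8 152.6] rot [-1.800e+02 -1.000e-01  1.748e+02] F [ 0.8 -0.8 -0.8] gap 57
[  0.8  -1.1 139.6] [-0.  -0.1 -0.2]
rack rect [542.2  36.4] [36.7 17.1] 88.7 seat frame [-123.8   45.1] from seat frame corners [[-131.1, 26.3], [-114.0, 27.4], [-116.4, 64.0], [-133.5, 62.9]]
[[261.45196006 203.55844531]]
```

View pics/t5.png

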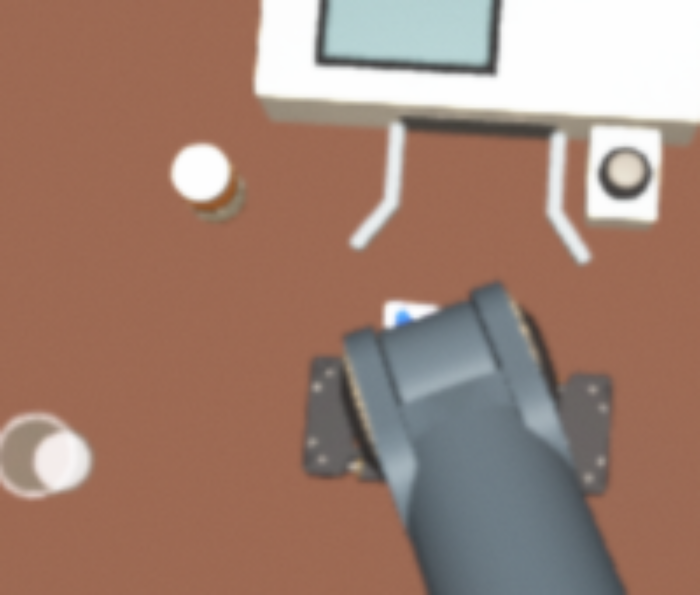

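Crop: the wrist hides the rack save its left front corner (387,302), giving seat-frame y of the left edge ≈ +64 and front edge x ≈ -115: rack about 4 mm left of centre. Descend behind it and push with a 4 mm drift right.

Request:
drive_tool(
  series=[
    [[0,4,20],[0,0,0]],
    [[0,8,50],[0,0,0]],
    [[0,8,85],[0,0,0]],
    [[0,8,115],[0,0,0]],
    [[0,8,132],[0,0,0]],
    [[0,8,139],[0,0,0]],
    [[-6,8,139],[0,0,0]],
    [[-12,8,139],[0,0,0]],
    [[-18,8,139],[0,0,0]],
    [[-24,8,139],[0,0,0]],
  ],
)

```text
t: 8.25
tool_pos: [0.4597, 0.0028, 0.0148]
tcp_rot: [-180.0, 0.1, 175.0]
contact_force: [-1.3, -0.6, 0.5]
finger_gap: 0.0567
gripper_force: 0.0
```

Request:
drive_tool(
  series=[
    [[-6,0,0],[0,0,0]],
    [[-12,0,0],[0,0,0]],
    [[-18,-1,0],[0,0,0]],
    [[-24,-1.5,0],[0,0,0]],
    [[-30,-2,0],[0,0,0]],
    [[-36,-2.5,0],[0,0,0]],
    [[-42,-3,0],[0,0,0]],
    [[-48,-3.5,0],[0,0,0]],
    [[-54,-4,0],[0,0,0]],
    [[-60,-4,0],[0,0,0]],
  ],
)

```text
t: 9.25
tool_pos: [0.5181, -0.0064, 0.0139]
tcp_rot: [-180.0, -0.0, 175.0]
contact_force: [-2.5, 1.1, -0.1]
finger_gap: 0.0565
gripper_force: 1.8
```

```bash
python3 - <<'E'
from h import *
to([432,-5,13,175]);meas(box=(190,140,310,230),save='pics/t6.png');print(an(manip.read_state()["tool_pos"][:2]*1000))
E
```

```text
t 9.25 pos [518.1  -6.4  13.9] rot [-180.   -0.  175.] F [-2.5  1.1 -0.1] gap 56
[85.9 -6.1  0.9] [-0. -0. -0.]
rack rect [ 650.  -128.3] [31.5 62. ] 88.0 seat frame [  -2.1 -109.5] from seat frame corners [[-32.2, -126.8], [29.7, -123.6], [28.1, -92.1], [-33.9, -95.4]]
[-142.640707      0.54484759]
```

View pics/t6.png

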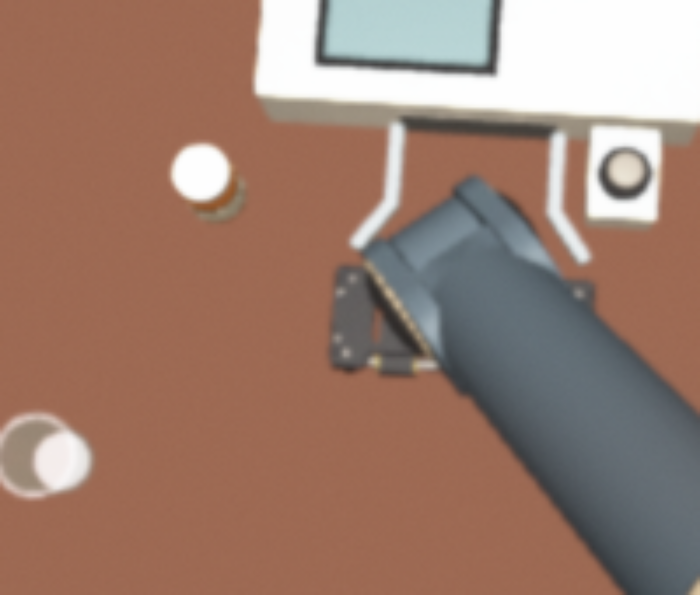

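Crop: the wrist covers the rack, between the rail mouths (355,245) and (585,260); nothing else moved. Push on, watching the force.

Request:
drive_tool(
  series=[
    [[-6,0,0],[0,0,0]],
    [[-12,0,0],[0,0,0]],
    [[-18,0,0],[0,0,0]],
    [[-24,0,0],[0,0,0]],
    [[-30,0,0],[0,0,0]],
    [[-36,0,0],[0,0,0]],
    [[-42,0,0],[0,0,0]],
    [[-48,0,0],[0,0,0]],
    [[-54,0,0],[0,0,0]],
    [[-60,0,0],[0,0,0]],
  ],
)

```text
t: 10.3
tool_pos: [0.5779, -0.0114, 0.0139]
tcp_rot: [-180.0, 0.0, 175.0]
contact_force: [-3.5, 0.7, 1.6]
finger_gap: 0.0568
gripper_force: 1.9
```

```bash
python3 - <<'E'
from h import *
to([432,-5,13,175]);print(an(manip.read_state()["tool_pos"][:2]*1000))
c=manip.capture("side");cv2.imwrite("pics/s7.png",cv2.resize(c["image"][120:270,130:310,::-1],None,fx=4,fy=4))
E
```

```text
t 10.3 pos [577.9 -11.4  13.9] rot [-180.    0.  175.] F [-3.5  0.7  1.6] gap 57
[145.9  -6.3   0.9] [-0.  0.  0.]
[-84.10255699   0.62554182]
```

View pics/s7.png

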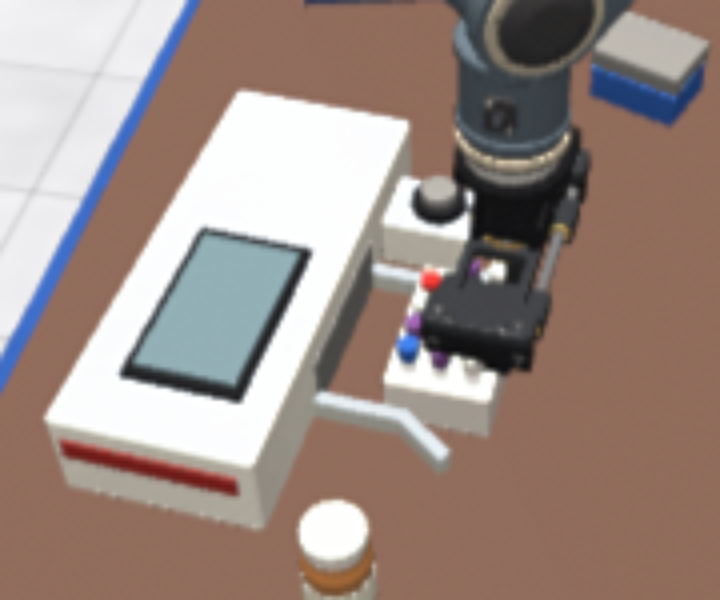

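Crop (×4, offset 130,120): the rack (440,350) lies square between the rails, front edge (390,380) still short of the dark stop (345,320). Continue.

Request:
drive_tool(
  series=[
    [[-3,0,0],[0,0,0]],
    [[-6,0,0],[0,0,0]],
    [[-9,0,0],[0,0,0]],
    [[-12,0,0],[0,0,0]],
    [[-15,0,0],[0,0,0]],
    [[-18,0,0],[0,0,0]],
    [[-21,0,0],[0,0,0]],
    [[-24,0,0],[0,0,0]],
    [[-26,0,0],[0,0,0]],
    [[-27,0,0],[0,0,0]],
  ],
)

```text
t: 11.35
tool_pos: [0.6045, -0.0138, 0.0139]
tcp_rot: [180.0, 0.0, 175.0]
contact_force: [-3.1, -0.3, 0.8]
finger_gap: 0.0567
gripper_force: 1.8
```

Request:
drive_tool(
  series=[
    [[-1,0,0],[0,0,0]],
    [[-2,0,0],[0,0,0]],
    [[-3,0,0],[0,0,0]],
    [[-4,0,0],[0,0,0]],
    [[-4,0,0],[0,0,0]],
  ],
)

```text
t: 11.85
tool_pos: [0.6085, -0.0142, 0.014]
tcp_rot: [180.0, 0.0, 175.0]
contact_force: [-1.9, 1.0, 0.0]
finger_gap: 0.0567
gripper_force: 1.6
```

Request:
drive_tool(
  series=[
    [[-1,0,0],[0,0,0]],
    [[-2,0,0],[0,0,0]],
    [[-3,0,0],[0,0,0]],
    [[-4,0,0],[0,0,0]],
    [[-4,0,0],[0,0,0]],
  ],
)

```text
t: 12.35
tool_pos: [0.6125, -0.0145, 0.014]
tcp_rot: [180.0, 0.0, 175.0]
contact_force: [-2.4, -1.1, 0.9]
finger_gap: 0.0565
gripper_force: 1.6
```

Request:
drive_tool(
  series=[
    [[-1,0,0],[0,0,0]],
    [[-2,0,0],[0,0,0]],
    [[-2,0,0],[0,0,0]],
  ],
)

```text
t: 12.65
tool_pos: [0.6145, -0.0147, 0.014]
tcp_rot: [180.0, 0.0, 175.0]
contact_force: [-2.5, 0.2, 0.9]
finger_gap: 0.0569
gripper_force: 1.7
```

Request:
drive_tool(
  series=[
    [[-1,0,0],[0,0,0]],
    [[-2,0,0],[0,0,0]],
    [[-3,0,0],[0,0,0]],
    [[-3,0,0],[0,0,0]],
  ],
)

```text
t: 13.05
tool_pos: [0.6175, -0.0149, 0.014]
tcp_rot: [180.0, 0.0, 175.0]
contact_force: [-2.1, 0.6, 0.8]
finger_gap: 0.0566
gripper_force: 1.6
```

Request:
drive_tool(
  series=[
    [[-1,0,0],[0,0,0]],
    [[-2,0,0],[0,0,0]],
    [[-2,0,0],[0,0,0]],
  ],
)

```text
t: 13.35
tool_pos: [0.6195, -0.0151, 0.014]
tcp_rot: [180.0, 0.0, 175.0]
contact_force: [-2.8, 0.3, 0.9]
finger_gap: 0.0562
gripper_force: 1.7
```

Request:
drive_tool(
  series=[
    [[-1,0,0],[0,0,0]],
    [[-2,0,0],[0,0,0]],
    [[-2,0,0],[0,0,0]],
  ],
)

```text
t: 13.65
tool_pos: [0.6215, -0.0153, 0.014]
tcp_rot: [180.0, 0.0, 175.0]
contact_force: [-2.1, 0.2, 1.1]
finger_gap: 0.0563
gripper_force: 1.7
```

Request:
drive_tool(
  series=[
    [[-1,0,0],[0,0,0]],
    [[-2,0,0],[0,0,0]],
    [[-2,0,0],[0,0,0]],
  ],
)

```text
t: 13.95
tool_pos: [0.6235, -0.0154, 0.014]
tcp_rot: [180.0, 0.0, 175.0]
contact_force: [-1.9, 0.0, 1.1]
finger_gap: 0.0569
gripper_force: 1.7
```

```bash
python3 - <<'E'
from h import *
to([432,-5,13,175]);print(an(manip.read_state()["tool_pos"][:2]*1000))
c=manip.capture("side");cv2.imwrite("pics/s8.png",cv2.resize(c["image"][120:270,130:310,::-1],None,fx=4,fy=4))
# bright profile along the rack's left top edge (z=45,y=+50) and along face, seat frame x
a=np.radians(YAW);R=np.array([[np.cos(a),-np.sin(a)],[np.sin(a),np.cos(a)]])
for y,z in ((57,45),(61,25)):
    xs=np.arange(-70,45,5);P=np.c_[(R@np.c_[xs,np.full(len(xs),y)].T).T+SEAT,np.full(len(xs),z)]/1000
    uv=proj(c,P).round().astype(int);print(y,[(int(x),c["image"][v,u].tolist()) for x,(u,v) in zip(xs,uv)])
E
```

```text
t 13.95 pos [623.5 -15.4  14. ] rot [180.   0. 175.] F [-1.9  0.   1.1] gap 57
[191.7  -6.3   0.9] [0. 0. 0.]
[-38.32687647   0.61986849]
57 [(-70, [144, 109, 92]), (-65, [145, 109, 93]), (-60, [145, 109, 93]), (-55, [144, 108, 92]), (-50, [142, 111, 97]), (-45, [131, 126, 118]), (-40, [255, 255, 251]), (-35, [255, 255, 251]), (-30, [255, 255, 255]), (-25, [255, 255, 255]), (-20, [255, 255, 252]), (-15, [255, 255, 255]), (-10, [255, 255, 255]), (-5, [255, 255, 253]), (0, [255, 255, 255]), (5, [255, 255, 255]), (10, [255, 255, 254]), (15, [255, 255, 255]), (20, [255, 255, 255]), (25, [255, 255, 255]), (30, [255, 255, 255]), (35, [255, 255, 255]), (40, [99, 97, 92])]
61 [(-70, [145, 110, 93]), (-65, [144, 109, 92]), (-60, [144, 109, 92]), (-55, [145, 109, 92]), (-50, [144, 109, 93]), (-45, [139, 116, 104]), (-40, [158, 152, 143]), (-35, [160, 153, 144]), (-30, [159, 152, 143]), (-25, [160, 152, 143]), (-20, [158, 151, 141]), (-15, [160, 153, 143]), (-10, [159, 151, 142]), (-5, [161, 153, 144]), (0, [160, 153, 144]), (5, [160, 151, 142]), (10, [160, 151, 142]), (15, [160, 152, 144]), (20, [160, 153, 143]), (25, [162, 155, 146]), (30, [162, 154, 144]), (35, [149, 145, 138]), (40, [81, 80, 77])]
```

Nearly home (face spans about -43 to +37). Creep to the stop.

Request:
drive_tool(
  series=[
    [[-0.5,0,0],[0,0,0]],
    [[-1,0,0],[0,0,0]],
    [[-1.5,0,0],[0,0,0]],
    [[-1.5,0,0],[0,0,0]],
  ],
)

```text
t: 14.4
tool_pos: [0.6243, -0.0154, 0.0139]
tcp_rot: [-180.0, -0.0, 175.0]
contact_force: [-4.1, 1.0, 2.4]
finger_gap: 0.0567
gripper_force: 2.3
```

Request:
drive_tool(
  series=[
    [[-0.5,0,0],[0,0,0]],
    [[-1,0,0],[0,0,0]],
    [[-1.5,0,0],[0,0,0]],
    [[-1.5,0,0],[0,0,0]],
  ],
)

```text
t: 14.8
tool_pos: [0.6246, -0.0153, 0.0138]
tcp_rot: [-180.0, -0.2, 175.0]
contact_force: [-6.2, 1.6, 3.3]
finger_gap: 0.0565
gripper_force: 3.6
```

Request:
drive_tool(
  series=[
    [[-1,0,0],[0,0,0]],
    [[-2,0,0],[0,0,0]],
    [[-3,0,0],[0,0,0]],
    [[-4,0,0],[0,0,0]],
    [[-4,0,0],[0,0,0]],
  ],
)

```text
t: 15.3
tool_pos: [0.6253, -0.0146, 0.0136]
tcp_rot: [-179.9, -0.5, 175.0]
contact_force: [-15.1, 2.2, 6.9]
finger_gap: 0.0565
gripper_force: 7.3
```

Request:
drive_tool(
  series=[
    [[5,0,0],[0,0,0]],
    [[15,0,0],[0,0,0]],
    [[35,0,0],[0,0,0]],
    [[60,0,0],[0,0,0]],
    [[60,0,-25],[0,0,0]],
    [[60,0,-60],[0,0,0]],
    [[60,-30,-100],[0,0,0]],
    [[60,-70,-130],[0,0,0]],
    [[60,-115,-130],[0,0,0]],
    [[60,-160,-130],[0,0,0]],
  ],
  claw=0.3,
)

```text
t: 16.3
tool_pos: [0.558, -0.1727, 0.1461]
tcp_rot: [-179.9, 0.3, 175.0]
contact_force: [0.0, 0.7, -0.2]
finger_gap: 0.0565
gripper_force: 0.0
```

```bash
python3 - <<'E'
from h import *
to([651,-141,140,175],[651,-141,90,175]);meas(box=(225,128,288,190))
c,im=rack()
t=im[70:240,170:350,::-1];t=cv2.resize(t,None,fx=2.2,fy=2.2,interpolation=cv2.INTER_CUBIC)
s=manip.capture("side");u=cv2.resize(s["image"][120:270,130:310,::-1],None,fx=2.2,fy=2.2,interpolation=cv2.INTER_CUBIC)
cv2.imwrite("pics/f9.png",np.hstack([t[:330],u[:330]]))
E
```

```text
t 16.3 pos [ 558.  -172.7  146.1] rot [-179.9    0.3  175. ] F [ 0.   0.7 -0.2] gap 57
[-89.9  39.7   6.5] [-0.1  0.3  0. ]
[-89.6  39.8  56.5] [-0.1  0.3  0. ]
rack rect [657.9   1.4] [ 99.1 170.1] 7.6 seat frame [-5.5 20.4] from seat frame corners [[-72.4, 92.6], [-35.4, -73.4], [61.3, -51.8], [24.3, 114.2]]
```

View pics/f9.png

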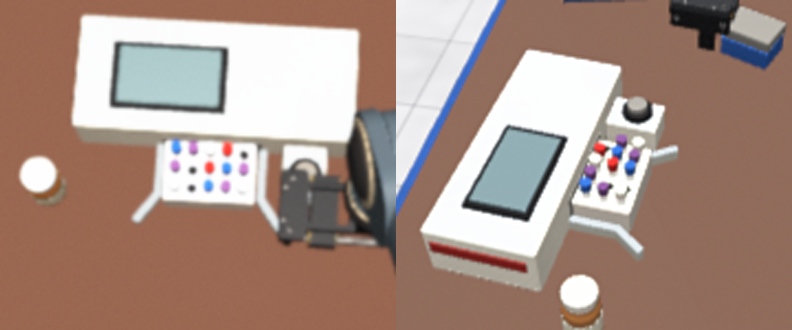

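Picture: rack in the bay against the stop, between the rails, in both halves (top (209,172), side (612,178)); button free at (637,108) in the side half. Check the squareness and the button height numerically.

```bash
python3 - <<'E'
from h import *
c=manip.capture("top");s=manip.capture("side")
a=np.radians(YAW);R=np.array([[np.cos(a),-np.sin(a)],[np.sin(a),np.cos(a)]])
g=c["image"].min(2).astype(np.float32)
xs=np.arange(-60,-25,.5)
for y in (-50,-35,-20,0,20,35,50):
    P=np.c_[(R@np.c_[xs,np.full(len(xs),y)].T).T+SEAT,np.full(len(xs),45)]/1000
    uv=proj(c,P).astype(np.float32);v=cv2.remap(g,uv[:,0],uv[:,1],cv2.INTER_LINEAR).ravel()
    print(y,"rear edge x",xs[np.argmax(v>200)])
xs=np.arange(20,60,.5)
gs=s["image"].min(2).astype(np.float32)
for y in (52,56):
    P=np.c_[(R@np.c_[xs,np.full(len(xs),y)].T).T+SEAT,np.full(len(xs),45)]/1000
    uv=proj(s,P).astype(np.float32);v=cv2.remap(gs,uv[:,0],uv[:,1],cv2.INTER_LINEAR).ravel();print("front(side view)",xs[np.argmax(v<200)])
# button triangulation: top-view pixel from picture top1, side blob from grey mask
im=s["image"][155:185,225:256].astype(int)
m=((im.max(2)-im.min(2)<30)&(im.max(2)>90)&(im.max(2)<175)).astype(np.uint8)
n,l,st,ce=cv2.connectedComponentsWithStats(m);i=1+np.argmax(st[1:,4]);print(st[1:].tolist());pb=ce[i]+[225,155];print("side px",pb)
pt=np.array([610,345])/4.4+[169.6,69.6]
for z in (.05,.055,.06,.065,.07):print(z,ray(c,[pt],z)*1000,ray(s,[pb],z)*1000)
E
```

```text
-50 rear edge x -40.0
-35 rear edge x -40.0
-20 rear edge x -40.0
0 rear edge x -41.0
20 rear edge x -41.0
35 rear edge x -40.5
50 rear edge x -41.0
front(side view) 40.0
front(side view) 40.5
[[0, 0, 8, 19, 58], [16, 9, 1, 1, 1], [10, 11, 9, 6, 16], [18, 10, 2, 2, 2], [8, 13, 1, 2, 2], [19, 12, 3, 8, 8], [8, 17, 1, 1, 1], [0, 17, 27, 13, 115], [9, 19, 1, 1, 1], [11, 20, 1, 1, 1], [15, 21, 1, 1, 1], [17, 20, 1, 1, 1]]
side px [237.68695652 180.12173913]
0.05 [[ 655.56724095 -141.46892153]] [[649.75004468 -98.3306359 ]]
0.055 [[ 654.28553023 -140.93769115]] [[648.69790693 -93.45219821]]
0.06 [[ 653.00381951 -140.40646077]] [[647.64576918 -88.57376052]]
0.065 [[ 651.72210879 -139.87523039]] [[646.59363142 -83.69532284]]
0.07 [[ 650.44039808 -139.34400002]] [[645.54149367 -78.81688515]]
```

Rack is square (rear edge -40 to -41 all along, front at +40). Now shut fingers and go over the button.

Request:
drive_tool(
  series=[
    [[-20,9,0],[0,0,0]],
    [[-40,18,0],[0,0,0]],
    [[-60,27,0],[0,0,0]],
    [[-80,36,0],[0,0,0]],
    [[-90,40,0],[0,0,0]],
    [[-90.5,40,20],[0,0.3,0]],
    [[-90.5,40,40],[0,0.3,0]],
    [[-90.5,40,52],[0,0.3,0]],
    [[-90.5,40,60],[0,0.3,0]],
    [[-90.5,40,62],[0,0.3,0]],
  ],
  claw=-1,
)

```text
t: 17.55
tool_pos: [0.649, -0.1384, 0.0807]
tcp_rot: [-180.0, -0.4, 175.0]
contact_force: [0.6, 0.7, 0.3]
finger_gap: 0.0004
gripper_force: 0.0
```

```bash
python3 - <<'E'
from h import *
s=manip.capture("side");to([652,-140.5,60,175])
for z in (.055,.06,.065):print(z,ray(s,[[239.5,167.3]],z)*1000)
E
```

```text
t 17.6 pos [ 649.5 -138.4   81.2] rot [-180.    -0.4  175. ] F [0.6 0.2 0.1] gap 1
[-2.8 -1.9 21.2] [-0.  -0.4  0. ]
0.055 [[ 654.28613775 -151.73832621]]
0.06 [[ 653.19945666 -146.49959611]]
0.065 [[ 652.11277557 -141.260866  ]]
```

Request:
drive_tool(
  series=[
    [[-3,-2,2],[0,-0.4,0]],
    [[-3,-2,4],[0,-0.4,0]],
    [[-3,-2,6],[0,-0.4,0]],
    [[-3,-2,8],[0,-0.4,0]],
    [[-3,-2,10],[0,-0.4,0]],
    [[-3,-2,12],[0,-0.4,0]],
    [[-3,-2,14],[0,-0.4,0]],
    [[-3,-2,16],[0,-0.4,0]],
    [[-3,-2,16],[0,-0.4,0]],
  ],
)

```text
t: 18.5
tool_pos: [0.6526, -0.1405, 0.0655]
tcp_rot: [-180.0, 0.1, 175.0]
contact_force: [0.2, 0.9, 0.3]
finger_gap: 0.0
gripper_force: 0.0
```

Request:
drive_tool(
  series=[
    [[0,0,1],[0,0,0]],
    [[0,0,2],[0,0,0]],
    [[0,0,3],[0,0,0]],
    [[0,0,3],[0,0,0]],
  ],
)

```text
t: 18.9
tool_pos: [0.6528, -0.1404, 0.0628]
tcp_rot: [-180.0, 0.1, 175.0]
contact_force: [-0.0, -0.0, 0.7]
finger_gap: 0.0007
gripper_force: 0.0
```

Request:
drive_tool(
  series=[
    [[0,0,1],[0,0,0]],
    [[0,0,2],[0,0,0]],
    [[0,0,3],[0,0,0]],
    [[0,0,3],[0,0,0]],
  ],
)

```text
t: 19.3
tool_pos: [0.6527, -0.1405, 0.0598]
tcp_rot: [-180.0, 0.1, 175.0]
contact_force: [-0.4, 0.1, -0.5]
finger_gap: 0.0004
gripper_force: 0.0
```

Request:
drive_tool(
  series=[
    [[0,0,1],[0,0,0]],
    [[0,0,2],[0,0,0]],
    [[0,0,2],[0,0,0]],
  ],
)

```text
t: 19.6
tool_pos: [0.6527, -0.1405, 0.0578]
tcp_rot: [-180.0, 0.1, 175.0]
contact_force: [0.6, 0.0, -0.3]
finger_gap: 0.0001
gripper_force: 0.0
```

Request:
drive_tool(
  series=[
    [[0,0,1],[0,0,0]],
    [[0,0,2],[0,0,0]],
    [[0,0,3],[0,0,0]],
    [[0,0,3],[0,0,0]],
  ],
)

```text
t: 20.0
tool_pos: [0.6527, -0.1405, 0.0547]
tcp_rot: [-180.0, 0.1, 175.0]
contact_force: [-0.1, -0.9, 0.4]
finger_gap: 0.0005
gripper_force: 0.0
```

Request:
drive_tool(
  series=[
    [[0,0,1],[0,0,0]],
    [[0,0,2],[0,0,0]],
    [[0,0,2],[0,0,0]],
  ],
)

```text
t: 20.3
tool_pos: [0.6528, -0.1405, 0.0528]
tcp_rot: [-180.0, 0.1, 175.0]
contact_force: [-0.8, -0.4, -0.4]
finger_gap: 0.0003
gripper_force: 0.0
```

Request:
drive_tool(
  series=[
    [[0,0,1],[0,0,0]],
    [[0,0,2],[0,0,0]],
    [[0,0,2],[0,0,0]],
  ],
)

```text
t: 20.6
tool_pos: [0.6527, -0.1405, 0.0507]
tcp_rot: [-180.0, 0.1, 175.0]
contact_force: [-0.5, 0.6, -0.4]
finger_gap: 0.0007
gripper_force: 0.0
```

Request:
drive_tool(
  series=[
    [[0,0,1],[0,0,0]],
    [[0,0,2],[0,0,0]],
    [[0,0,2],[0,0,0]],
  ],
)

```text
t: 20.9
tool_pos: [0.6528, -0.1405, 0.0488]
tcp_rot: [-180.0, 0.1, 175.0]
contact_force: [0.1, 0.4, 0.6]
finger_gap: 0.0002
gripper_force: 0.0
```

Request:
drive_tool(
  series=[
    [[0,0,1],[0,0,0]],
    [[0,0,1],[0,0,0]],
    [[0,0,1],[0,0,0]],
  ],
)

```text
t: 21.2
tool_pos: [0.6529, -0.1405, 0.0479]
tcp_rot: [-180.0, 0.1, 175.0]
contact_force: [-1.1, 0.7, -0.4]
finger_gap: 0.0002
gripper_force: 0.0
```

```bash
python3 - <<'E'
from h import *
to([652,-140.5,60,175])
s=manip.capture("side");g=s["image"]
# coarse colour map around the button in the side view: D dark, W white, B brown, g grey
def ch(p):
    p=p.astype(int);mx,mn=p.max(),p.min()
    return 'D' if mx<60 else 'B' if mx-mn>35 else 'W' if mn>200 else 'g' if mx>100 else '.'
for v in range(140,196):print(v,''.join(ch(g[v,u]) for u in range(215,275)))
print(proj(s,[[.652,-.141,.045],[.652,-.141,.065],[.6528,-.1405,.048]]))
E
```

```text
t 21.2 pos [ 652.9 -140.5   47.9] rot [-1.80e+02  1.00e-01  1.75e+02] F [-1.1  0.7 -0.4] gap 0
[  0.8  -0.1 -12.1] [-0.   0.1  0. ]
140 BBBBBBBBBBBg...DDDDDDDDDDDD....DD....DDBBBBBBBBBBBBBBBBBBBBB
141 BBBBBBBBBBB....D.DDDDDDDDDDD..D.BBBgDDDBBBBBBBBBBBBBBBBBBBBB
142 BBBBBBBBBBg...DBB.....BDDDDD..D.BBBBBD.BBBBBBBBBBBBBBBBBBBBB
143 BBBBBBBBBB....DBB.........D...D......DBBBBBBBBBBBBBBBBBBBBBB
144 BBBBBBBBB....DBB.............DD.....D.BBBBBBBBBBBBBBBBBBBBBB
145 BBBBBBBBB....DB..............D.....DDBBBBBBBBBBBBBBBBBBBBBBB
146 BBBBBBBBB...DBB.DDD.........DD.....D.BBBBBBBBBBBBBBBBBBBBBBB
147 WWgBBgggg...DBBDDDDDDDDDD...D.....DDBBBBBBBBBBBBBBBBBBBBBBBB
148 WWWWg..........DDDDDDDDDD..DD.....DDBBBBBBBBBBBBBBBBBBBBBBBB
149 WWWWg...............DDDDD..DDBBBBDD.BBBBBBBBBBBBBBBBBBBBBBBB
150 WWWWg......................D.BBBB.DBBBBBBBBBBBBBBBBBBBBBBBBB
151 WWWg..g......................gggBBDBBBBBBBBBBBBBBBBBBBBBBBBB
152 WWWg..g.......................ggB..BBBBBBBBBBBBBBBBBBBBBBBBB
153 WWW......g....................g.B.gBBBBBBBBBBBBBBBBBBBBBBBBB
154 WWW.DDDD.....................D.gBBBBBBBBBBBBBBBBBBBBBB
[... 2059 characters left out ...]
gBBBBBggggBBBBBBBBBBBBBBBBB
187 WggggBBBBBB.gBBBBBggWWWgggggWgggggBgggWWWWWgBBBBBBBBBBBBBBBB
188 gggggBBBBBggWBBBBBgWWWBBBggWWWWgggWWWWWWWWggBBBBBBBBBBBBBBBB
189 ggggWBBBBBgWWBBBBBWWWBBBBBgWWWWWWWWWWWgggggBBBBBBBBBBBBBBBBB
190 gggWWWWBBBWWWgBBBBWWWBBBBBWWWWWWWWWggggggggBBBBBBBBBBBBBBBBB
191 gggWWWWWggWWWBBBBgWWWgBBBgWWWWgggggggggggggBBBBBBBBBBBBBBBBB
192 gggWWWWWggWBBBBBggWWWBBB.gWWWWggggggggggggBBBBBBBBBBBBBBBBBB
193 ggggWWWggWWBBBBBgWWWBBBBggWWWWgggggggggBBBBBBBBBBBBBBBBBBBBB
194 ggggggggWWWBBBBBWWWBBBBBgWWWWggggggBBBBBBBBBBBBBBBBBBBBBBBBB
195 gggBBgggWWWBBBBBWWWBBBBBWWWWWgggBBBBBBBBBBBBBBBBBBBBBBBBBBBB
[[239.60128329 171.90454529]
 [239.51914206 167.3596005 ]
 [239.31510332 171.30461425]]
```

```bash
python3 - <<'E'
from h import *
o=cv2.resize(cv2.imread("pics/s8.png"),(180,150),interpolation=cv2.INTER_AREA)[:,:,::-1];z=cv2.imread("pics/side0.png")[:,:,::-1]
s=manip.capture("side")
def ch(p):
    p=p.astype(int);mx,mn=p.max(),p.min()
    return 'D' if mx<60 else 'B' if mx-mn>35 else 'W' if mn>200 else 'g' if mx>100 else '.'
for v in range(158,180):print(v,' '.join(''.join(ch(g[v,u]) for u in range(226,256)) for g in(z,s["image"])),z[v,238:242].mean(1).astype(int),s["image"][v,238:242].mean(1).astype(int))
print(proj(s,[[.652,-.0455,.118],[.652,-.0455,.13]]))
st=manip.read_state();print(st["effort"].round(1),st["contact_force"],st["ft_torque"].round(2))
E
```

```text
158 WWWggggBBBBBBBBBBBBBBBBBBBBBBB DDDDDDDDDDDDDDDDDD.BBBBBBBBBBB [114 114 114 114] [37 45 47 47]
159 WWWggggBBBBBBBBBBBBBBBBBBBBBBB DDDDDDDDDDDDDDDDDD.BBBBBBBBBBB [114 113 114 114] [32 33 34 35]
160 WWgggggBBBBBBBBBBBBBBBBBBBBBBB DDDDDDDDDDDDDDDDDD.BBBBBBBBBBB [113 115 115 114] [24 25 26 28]
161 WWgggggBBBBBBBBBBBBBBBBBBBBBBB DDDDDDDDDDDDDDDDDD.BBBBBBBBBBB [114 115 113 114] [19 21 20 21]
162 WggggggBBBBBBBBBBBBBBBBBBBBBBB DDDDDDDDDDDDDDDDDD.BBBBBBBBBBB [114 114 112 113] [21 33 40 36]
163 WggggggBBBBBBBBBBBBBBBBBBBBBBB DDDDDDDDDDDDDDDDDD.BBBBBBBBBBB [119 125 120 117] [18 33 59 58]
164 ggggWWggBBBggggggBBBBBBBBBBBBB gg.....DDDDDDDDDDD.BBBBBBBBBBB [169 174 171 157] [15 19 40 46]
165 ggggWWWWWgggggggggBBBBBBBBBBBB ggggWWWg.DDDDDDDDD.BBBBBBBBBBB [184 185 183 181] [41 21 22 22]
166 gggWWWWWgggggggggg.BBBBBBBBBBB gggWWWWWggggg..DD..BBBBBBBBBBB [184 184 184 184] [128  81  70  55]
167 gggWWWWg.ggggggggg..gWgBgBBBBB gggWWWWg.ggggggggg..gWgBgBBBBB [186 185 184 185] [177 168 168 165]
168 gggWWWWgDggggggggg.DgWWWWWBBBB ggWWWWWgDggggggggg.DgWWWWWBBBB [187 188 187 187] [188 189 188 188]
169 ggWWWW
[... 532 characters left out ...]
WWWggBBBB [20 21 23 21] [19 21 23 20]
175 WWWWWWWWWWg..DD.ggWWWWWWggBBBB WWWWWWWWWWg..DD.ggWWWWWWggBBBB [68 47 45 69] [67 47 46 69]
176 gWWWWWWWWWWWWggWWWWWWWWgggBBBB gWWWWWWWWWWWWggWWWWWWWWgggBBBB [216 170 167 221] [216 170 168 221]
177 ggggggWWWWWWWWWWWWWWWWWgggBBBB ggggggWWWWWWWWWWWWWWWWWgggBBBB [255 253 254 255] [255 254 254 255]
178 gggggggggggWWWWWWWWWWWggggBBBB gggggggggggWWWWWWWWWWWggggBBBB [220 228 243 254] [220 228 244 254]
179 gggggggggggggggWWWWWWWgggBBBBB gggggggggggggggWWWWWWWgggBBBBB [165 176 191 210] [166 175 191 210]
[[232.98975169 176.14619399]
 [232.87971845 173.16542487]]
[  0.  -53.1 -10.7 -18.6   0.    0.1   0. ] [ 0.01517058 -0.54636148  0.01786793] [ 0.13 -0.15  0.03]
```

```bash
python3 - <<'E'
from h import *
s=manip.capture("side")
print("near/far finger tips as reported:",proj(s,[[.558,-.137,.146],[.558,-.208,.146]]))
f=cv2.imread("pics/f9.png")[:90,396+250:396+345]
f=cv2.resize(f,None,fx=1/2.2,fy=1/2.2,interpolation=cv2.INTER_AREA)
for v,r in enumerate(f):print(v+120,''.join('#' if p.max()<70 else '+' if p.max()<110 else '.' for p in r))
print("first col",130+250/2.2)
E
```

```text
near/far finger tips as reported: [[269.8053897  152.32412763]
 [272.89563004 137.61297458]]
120 ...........+#++++.+++++++++++++++++++++###.
121 ...........######++++++++++++++++#+++++###+
122 ..........+#############++++++++++++++####+
123 ..........+##################+++++++++####.
124 ..........+###################++##+++####+.
125 ..........+#############################+..
126 ...........#############################+..
127 ...........+############################...
128 ...........############################+...
129 ...........###########################+....
130 ...........###########################+....
131 ............+#########################.....
132 ................++####################.....
133 .....................++###############.....
134 .......................+##############+....
135 ........................########++####+++..
136 .......................+#######+....+++++++
137 .......................+#######+......+++++
138 .......................+#######+.........++
139 .......................+#######+..+........
140 .......................+#######...+........
[... 289 characters left out ...]
147 ...........................................
148 ...........................................
149 ...........................................
150 ...........................................
151 ...........................................
152 ...........................................
153 ...........................................
154 ...........................................
155 ...........................................
156 ...........................................
157 ...........................................
158 ...........................................
159 ...........................................
160 ...........................................
first col 243.63636363636363
```

The camera shows the real fingertip sits well above the reported TCP height (x, y agree), so keep lowering until the force tells.

Request:
drive_tool(
  series=[
    [[0,0,1],[0,0,0]],
    [[0,0,2],[0,0,0]],
    [[0,0,3],[0,0,0]],
    [[0,0,3],[0,0,0]],
  ],
)

```text
t: 21.75
tool_pos: [0.6527, -0.1405, 0.0447]
tcp_rot: [-180.0, 0.1, 175.0]
contact_force: [-0.2, -0.1, 0.1]
finger_gap: 0.0008
gripper_force: 0.0
```

Request:
drive_tool(
  series=[
    [[0,0,1],[0,0,0]],
    [[0,0,2],[0,0,0]],
    [[0,0,3],[0,0,0]],
    [[0,0,3],[0,0,0]],
  ],
)

```text
t: 22.15
tool_pos: [0.6527, -0.1405, 0.0417]
tcp_rot: [-180.0, 0.1, 175.0]
contact_force: [0.2, -0.5, 0.5]
finger_gap: 0.0001
gripper_force: 0.0
```

Request:
drive_tool(
  series=[
    [[0,0,1],[0,0,0]],
    [[0,0,2],[0,0,0]],
    [[0,0,3],[0,0,0]],
    [[0,0,3],[0,0,0]],
  ],
)

```text
t: 22.55
tool_pos: [0.6527, -0.1405, 0.0387]
tcp_rot: [-180.0, 0.1, 175.0]
contact_force: [0.4, 0.2, 0.8]
finger_gap: 0.0007
gripper_force: 0.0
```

Request:
drive_tool(
  series=[
    [[0,0,1],[0,0,0]],
    [[0,0,2],[0,0,0]],
    [[0,0,3],[0,0,0]],
    [[0,0,3],[0,0,0]],
  ],
)

```text
t: 22.95
tool_pos: [0.6528, -0.1405, 0.0357]
tcp_rot: [-180.0, 0.1, 175.0]
contact_force: [-0.0, -0.4, 0.5]
finger_gap: 0.0008
gripper_force: 0.0
```

Request:
drive_tool(
  series=[
    [[0,0,1],[0,0,0]],
    [[0,0,2],[0,0,0]],
    [[0,0,3],[0,0,0]],
    [[0,0,3],[0,0,0]],
  ],
)

```text
t: 23.35
tool_pos: [0.653, -0.1405, 0.0331]
tcp_rot: [-180.0, 0.1, 175.0]
contact_force: [-0.0, -0.4, 2.1]
finger_gap: 0.0007
gripper_force: 1.2
```

```bash
python3 - <<'E'
from h import *
z=cv2.imread("pics/side0.png")[:,:,::-1]
s=manip.capture("side");to([652,-140.5,30,175])
def ch(p):
    p=p.astype(int);mx,mn=p.max(),p.min()
    return 'D' if mx<60 else 'B' if mx-mn>35 else 'W' if mn>200 else 'g' if mx>100 else '.'
for v in range(158,182):print(v,' '.join(''.join(ch(g[v,u]) for u in range(220,262)) for g in(z,s["image"])))
E
```

```text
t 23.4 pos [ 653.  -140.5   33.2] rot [-1.80e+02  1.00e-01  1.75e+02] F [-1.1  0.3  2.9] gap 1
[ 1.  -0.1  3.2] [-0.   0.1  0. ]
158 WWWWWWWWWggggBBBBBBBBBBBBBBBBBBBBBBBBBBBBB DDD.....................DggBBBBBBBBBBBBBBB
159 WWWWWWWWWggggBBBBBBBBBBBBBBBBBBBBBBBBBBBBB DDDDDDDD............g...D.BBBBBBBBBBBBBBBB
160 WWWWWWWWgggggBBBBBBBBBBBBBBBBBBBBBBBBBBBBB DDDDDDDDDDDDD...g......DDgBBBBBBBBBBBBBBBB
161 WWWWWWWWgggggBBBBBBBBBBBBBBBBBBBBBBBBBBBBB DDDDDDDDDDDDDDD.......DD.BBBBBBBBBBBBBBBBB
162 WWWWWWWggggggBBBBBBBBBBBBBBBBBBBBBBBBBBBBB .DDDDDDDDDDDDDDDDDDDDDDD.BBBBBBBBBBBBBBBBB
163 WWWWWWWggggggBBBBBBBBBBBBBBBBBBBBBBBBBBBBB DDDDDDDDDDDDDDDDDDDDDDDD.BBBBBBBBBBBBBBBBB
164 WWWWWWggggWWggBBBggggggBBBBBBBBBBBBBBBBBBB DDDDDDDDDDDDDDDDDDDDDDDD.BBBBBBBBBBBBBBBBB
165 WWWWWWggggWWWWWgggggggggBBBBBBBBBBBBBBBBBB DDDDDDDDDDDDDDDDDDDDDDDD.BBBBBBBBBBBBBBBBB
166 WWWWWggggWWWWWgggggggggg.BBBBBBBBBBBBBBBBB gg..DDDDDDDDDDDDDDDDDDDDDBBBBBBBBBBBBBBBBB
167 WWWWWggggWWWWg.ggggggggg..gWgBgBBBBBBBBBBB WWWWg.DDDDDDDDDDDDDD..DDD.gWgBgBBBBBBBBBBB
168 WWWWWggggWWWWgDggggggggg.DgWWWWWBBBBBBBBBB WWWWgggggggg.DDDDDDDD.DD
[... 488 characters left out ...]
.DDDDDDDDgWWWWWggBBBBBBBBBB WWggggWWWWWWWWg.DDDDDDDDgWWWWWggBBBBBBBBBB
175 WgggggWWWWWWWWWWg..DD.ggWWWWWWggBBBBBBBBBB WgggggWWWWWWWWWWg..DD.ggWWWWWWggBBBBBBBBBB
176 WggggggWWWWWWWWWWWWggWWWWWWWWgggBBBBBBBBBB WggggggWWWWWWWWWWWWggWWWWWWWWgggBBBBBBBBBB
177 WgggggggggggWWWWWWWWWWWWWWWWWgggBBBBBBBBBB WgggggggggggWWWWWWWWWWWWWWWWWgggBBBBBBBBBB
178 gggggggggggggggggWWWWWWWWWWWggggBBBBBBBBBB gggggggggggggggggWWWWWWWWWWWggggBBBBBBBBBB
179 gggggggggggggggggggggWWWWWWWgggBBBBBBBBBBB gggggggggggggggggggggWWWWWWWgggBBBBBBBBBBB
180 gggggggggggggggggggggggggggggggBBBBBBBBBBB gggggggggggggggggggggggggggggggBBBBBBBBBBB
181 gggggggggggggggggggggggggggggggBBBBBBBBBBB gggggggggggBBBgggggggggggggggggBBBBBBBBBBB
```

Contact on the button. Press down.

Request:
drive_tool(
  series=[
    [[0,0,1],[0,0,0]],
    [[0,0,2],[0,0,0]],
    [[0,0,3],[0,0,0]],
    [[0,0,4],[0,0,0]],
    [[0,0,4],[0,0,0]],
  ],
)

```text
t: 23.9
tool_pos: [0.653, -0.1405, 0.0291]
tcp_rot: [-180.0, 0.1, 175.0]
contact_force: [-0.8, -0.2, 4.9]
finger_gap: 0.0004
gripper_force: 2.3
```

Request:
drive_tool(
  series=[
    [[0,0,1],[0,0,0]],
    [[0,0,2],[0,0,0]],
    [[0,0,3],[0,0,0]],
    [[0,0,3],[0,0,0]],
  ],
)

```text
t: 24.3
tool_pos: [0.6531, -0.1405, 0.0286]
tcp_rot: [-179.9, 0.1, 175.0]
contact_force: [-6.1, 0.0, 17.6]
finger_gap: 0.0007
gripper_force: 8.8
```

Hard stop reached after 6 mm. Let go and back away.

Request:
drive_tool(
  series=[
    [[0,0,-4],[0,0,0]],
    [[0,0,-12],[0,0,0]],
    [[0,0,-25],[0,0,0]],
    [[0,0,-45],[0,0,0]],
    [[0,0,-75],[0,0,0]],
    [[0,0,-110],[0,0,0]],
    [[30,-30,-130],[0,0,0]],
    [[60,-60,-130],[0,0,0]],
    [[80,-90,-130],[0,0,0]],
    [[80,-90,-130],[0,0,0]],
  ],
)

```text
t: 25.3
tool_pos: [0.5613, -0.2296, 0.1555]
tcp_rot: [-179.8, -0.1, 174.5]
contact_force: [0.0, -0.7, 0.6]
finger_gap: 0.0006
gripper_force: 0.0
```

```bash
python3 - <<'E'
from h import *
c=manip.capture("top");s=manip.capture("side")
a=np.radians(YAW);R=np.array([[np.cos(a),-np.sin(a)],[np.sin(a),np.cos(a)]])
def edge(c,xs,y,f):
    P=np.c_[(R@np.c_[xs,np.full(len(xs),y)].T).T+SEAT,np.full(len(xs),45)]/1000
    uv=proj(c,P).astype(np.float32);v=cv2.remap(c["image"].min(2).astype(np.float32),uv[:,0],uv[:,1],cv2.INTER_LINEAR).ravel();return float(xs[np.argmax(f(v))])
print("rear",[edge(c,np.arange(-60,-25,.5),y,lambda v:v>200) for y in(-50,-35,-20,0,20,35,50)])
print("front",[edge(s,np.arange(20,60,.5),y,lambda v:v<200) for y in(52,56)])
z=cv2.imread("pics/side0.png")[:,:,::-1].astype(int);d=np.abs(s["image"].astype(int)-z).max(2)
for n,(u0,v0,u1,v1) in dict(button=(230,160,250,178),jar=(203,243,228,278),beaker=(278,300,314,340),tip=(275,122,308,152)).items():print(n,(d[v0:v1,u0:u1]>40).sum())
to([652,-140.5,30,175])
E
```

```text
rear [-40.0, -39.5, -40.0, -40.5, -40.5, -40.5, -41.0]
front [40.0, 40.5]
button 0
jar 0
beaker 0
tip 4
t 25.4 pos [ 564.6 -224.2  156. ] rot [-1.800e+02  1.000e-01  1.749e+02] F [0.4 0.5 0.4] gap 0
[-79.3  91.2 126.2] [-0.   0.1 -0.1]
```

```bash
python3 -c "
from rig import manip
print(manip.sign_off())"
```

```text
the job is handed in; nothing more can be done
None
```

The rack is in the bay against the back stop and square to within about 0.5°, the load button was then pressed to its hard stop and released, and the job is handed in at about 25 s; the real fingertips sat roughly 28 mm above the reported TCP, so the rack was probably pushed by its tubes rather than its block, but no tipping showed in the images I took.

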